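# Put the small drip-coffee maker together on its glass

### The job

Two steel drip-coffee makers have been washed and their parts lie mixed on the counter; put the small one, with the brass knobs, together ready for the next order. Stand the green glass upright in the recess of the round wooden coaster, then seat the small filter cup on the mouth of the glass, then set the small press down flat inside the cup, and last put the small lid on the cup, setting each part down gently and letting go of it before you fetch the next. Leave the three parts of the large maker (black knobs, larger cup) where they are.

Things in the scene. Friction and masses are not known exactly. Their poses are not given: they have to be found in the camera images.
- coaster: Round brown wooden serving coaster, loose, 0.4 kg, 120 mm wide, 15 mm high, flat on the counter, with a round recess in the middle, 78 mm wide, 6 mm deep. Origin: centre of underside, z up; the recess floor is 9 mm above it.
- glass: Green glass tumbler, loose, 0.22 kg, upright, 80 mm high. Origin: centre of underside, z up. Outside 60 mm wide at the foot, growing evenly to 68 mm at the mouth; mouth 62 mm inside. Grasp it across the outside. Standing in the coaster: origin 9 mm above the coaster's.
- filter: Small steel filter cup, loose, 0.12 kg, upright. Origin: centre of underside, z up. Round spigot 48 mm wide, 8 mm high (enters the mouth of the glass); brim 90 mm wide at z = 8 to 10.5 mm (rests on its rim); above it the open cup, 62 mm outside, 57 mm inside, rim at z = 50 mm, perforated floor at z = 12 mm. Grasp the cup above the brim. Seated: origin 72 mm above that of the glass.
- press: Small press, loose, 0.05 kg, upright. Origin: centre of underside, z up. Perforated steel disc 46 mm wide, 3 mm thick; thin stem; brass knob 16 mm wide at z = 36 to 50 mm, to be grasped from above. Flat in the small cup: origin 12 mm above the cup's, the knob stands 12 mm above the cup's rim.
- lid: Small hat-shaped steel lid, loose, 0.07 kg, right way up. Origin: centre of its lower edge, z up. Skirt 78 mm outside, 73 mm inside, goes over the small cup's outside; shoulder 8 mm up rests on the cup's rim. Hollow crown 47 mm wide (42 inside), to z = 31 mm, clears the press knob. Brass knob 18 mm wide at z = 36 to 50 mm, to be grasped from above. Seated: origin 42 mm above the cup's.
- big_filter: Filter cup of the large maker, steel, same shape as the small one but with a brim 110 mm across, cup body 78 mm across, 60 mm high. Not to be moved. Origin: centre of the underside; z up.
- big_press: Press of the large maker: steel disc 62 mm across, black knob 20 mm across from z = 44 to 58 mm. Not to be moved. Origin: centre of the underside; z up.
- big_lid: Lid of the large maker: steel, 94 mm across, crown 58 mm across up to z = 33 mm, black knob 22 mm across from z = 38 to 52 mm. Not to be moved. Origin: centre of the underside; z up.
Not all that is in view belongs to the job. Leave any blue look-alike of the lid alone.

How it is judged:
By the outcome, as a careful person would: the job done as asked, in the order asked, and still so for the second after the job is handed in, with the robot touching nothing.
It also fails if it takes over 99 s, if anything falls off the work surface, if the arm or the gripper's body presses on something with over 40 N, if the wrist force passes 120 N, or if a joint passes its speed limit or range.

### The arm

A 6-joint arm with a two-finger parallel gripper is mounted at the origin on a cart in front of the work surface, level with it; the furniture and walls round the work are solid. World frame = base frame: x ahead of the robot, y to its left, z up, the work surface at z = 0. Lengths are in m, angles in rad, forces in N, time in s.
With the tool pointing down it reaches from about 0.35 to 0.775 m from the base axis. Payload 7.3 kg.
Tool frame: the origin (TCP) lies at the centre of the arm's flange, where the gripper is bolted on; the fingertips stand 178 mm ahead of it and the grasp point (between the pads) lies 159 mm ahead of it (tip_extent is the distance from the TCP to the fingertips, in m); z points along the fingers, y is the line along which they close (so a half turn about z gives the same grasp; the last joint's range is limited). The gripper opens to 92 mm and grips with 3 to 60 N. Pads are 19 mm wide; open, the fingers measure 130 mm over their backs; the gripper's body (75 mm by 190 mm) begins 47 mm behind the grasp point.
Start: joints at [-1.416, 0.342, 1.524, -0, 1.275, -0.146], TCP at [0.156, -0.501, 0.405] pointing down, gripper open.
Joint ranges: [-2.53, 2.53], [-0.77, 2.02], [0.04, 2.7], [-1, 4.14], [0.28, 2.66], [-3.11, 3.11]. Speed limits (rad/s): [2.57, 2.57, 3.14, 3.14, 3.14, 3.14].

### API

Orientations are given as [roll, pitch, yaw] about the fixed x, y, z axes, in that order (R = Rz(yaw) Ry(pitch) Rx(roll)).
In Python, from cell import * gives the robot as it stands.
- The arm moves only by the tool arm_command, never from a script. Its arguments are lists of equal length, an entry for each row: "xyz": the shift along the world's x, y, z in mm, a list of three; "spin": the turn about the world's z in degrees. In form: {"xyz": [[tx, ty, tz], ...], "spin": [spin, ...]}. A call has 1 to 20 rows; each row shifts and turns the commanded pose from where the row before left it; what a row does not reach is not made up. A row lasts 1/10 s, in which the tool goes at most 50 mm and 8.59 degrees, less where a joint would pass 70% of its speed; a pose out of reach is approached as far as the arm can. A call with a gripper value outside its range is refused whole. "jaw" is the opening, from -1 (shut) to 1 (fully open), set as the call begins (left out, the last holds). The fingers move at their own pace and stop on an object; "squeeze" is the grip in N (left out, the last holds). Time passes only in rows, so rows that do not move let the fingers close. It gives the time, the measured TCP pose, the force, the opening and the grip force at its end, in the units of the state.
- observe(): the state, without advancing time (a new reading comes with each control period).
- read_camera(name): name is "side" or "top" or "wrist"; returns a dict with "img" (480x640x3 uint8, red, green, blue), "depth" (480x640 float32, m along the optical axis (not along the pixel's ray), 0 where there is no reading), "fx", "fy", "cx", "cy" (pixels), "world_from_camera" (4x4, takes a point from camera to world coordinates). Camera axes: x right, y up, looking along -z (the intrinsics and any distortion apply to the point x, -y, -z); pixel columns grow to the right and rows downward; lengths in m; the calibration is good to about 2 mm. A picture is of the moment at which its call begins.
- hand_in(): hands the job in; it is judged then, once.
The state is a dict: "time": time; "qpos": joint angles; "qvel": joint speeds; "joint_efforts": joint torques, N m; "tool_pos": TCP position; "tool_rot": TCP orientation; "contact_force": force on the tool from outside, world axes, zero at the start; "torque": the same for the moment, N m; "opening": finger opening in m; "grip_force": force on a finger pad.
Only numpy, scipy, OpenCV 4.12 (cv2) and the standard library are available. Lean on these libraries where they do the work, as an engineer would, in place of code of your own. Each camera call takes 0.05 s, during which the arm holds its last target. There are 200 camera calls.

## Working session

There is one attempt and no reset: what is moved stays moved. The work goes in short steps, Python scripts to look and compute and a tool call to move; the robot and the scene stay as the last step left them, time stands still between calls to the robot, and variables do not carry over. Pictures are saved under pics/ and viewed, at most 14 in all, crops included, and the job is handed in when it is done.

Besides the shell and the picture viewer there is one more tool, called after "Call:" as a command line: name --pt "numbers of a row" for each row, then --argument value for the rest. arm_command: Moves the arm, as the interface text tells. Its arguments: {"type":"object","properties":{"xyz":{"type":"array","items":{"type":"array","items":{"type":"number"}}},"spin":{"type":"array","items":{"type":"number"}},"jaw":{"type":"number"},"squeeze":{"type":"number"}},"required":["xyz","spin"]}

```bash
mkdir -p pics; cat > h.py <<'E'
from cell import *
import numpy as np, cv2
def cam(n):
    c=read_camera(n); d=c["depth"]; v,u=np.mgrid[:480,:640]
    p=np.stack([(u-c["cx"])/c["fx"]*d,-(v-c["cy"])/c["fy"]*d,-d,np.ones_like(d)],-1)
    c["P"]=(p@c["world_from_camera"].T)[...,:3]; c["P"][d==0]=np.nan
    return c
def save(n,i): cv2.imwrite("pics/"+n,i[...,::-1])
E
python3 - <<'E'
from h import *
print(observe())
for n in("top","side"):
    c=cam(n); save(n+"1.png",c["img"]); np.savez(n+"1.npz",img=c["img"],P=c["P"]); print(n,c["world_from_camera"].round(3),c["fx"],[k for k in c])
E
```

```text
{'time': 0.0, 'qpos': array([-1.41599112e+00,  3.42666222e-01,  1.52503162e+00,  8.85065796e-06,
        1.27539140e+00, -1.45986995e-01]), 'qvel': array([ 4.94311944e-04, -1.11108040e-04, -2.76197865e-04,  2.19486875e-05,
        3.87550475e-04, -1.41864390e-03]), 'joint_efforts': array([ 2.22794872e-03, -4.31242740e+01, -2.44216043e+01,  7.19704223e-02,
        5.60383976e-02, -1.19293009e-04]), 'tool_pos': array([ 0.15555116, -0.50127124,  0.40406899]), 'tool_rot': array([-3.14011322e+00, -2.26080326e-04,  3.00789454e-01]), 'contact_force': array([-0.12278455, -0.21690759, -0.08270306]), 'torque': array([-0.00649837, -0.04500075, -0.01721769]), 'grip_force': 0.0, 'opening': 0.0919064502669656}
top [[-0.026  0.997 -0.079  0.453]
 [-1.    -0.025  0.018  0.068]
 [ 0.016  0.08   0.997  1.153]
 [ 0.     0.     0.     1.   ]] 561.0769388200596 ['img', 'depth', 'fx', 'fy', 'cx', 'cy', 'world_from_camera', 'P']
side [[-0.946  0.145 -0.289  0.219]
 [-0.323 -0.405  0.855  1.032]
 [ 0.007  0.903  0.43   0.545]
 [ 0.     0.     0.     1.   ]] 526.3988798621948 ['img', 'depth', 'fx', 'fy', 'cx', 'cy', 'world_from_camera', 'P']
```

View pics/top1.png

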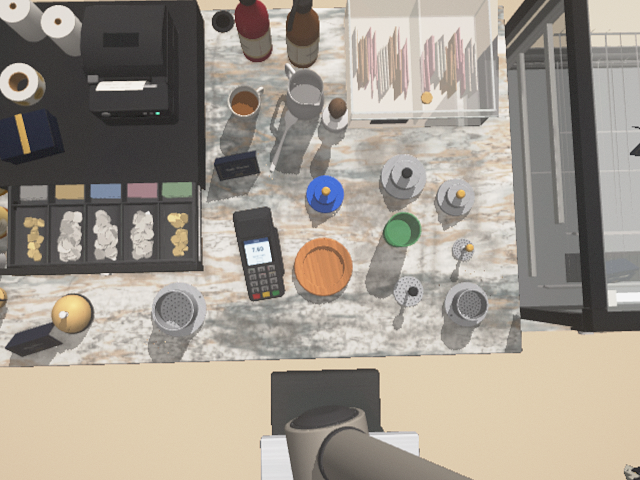

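View pics/side1.png

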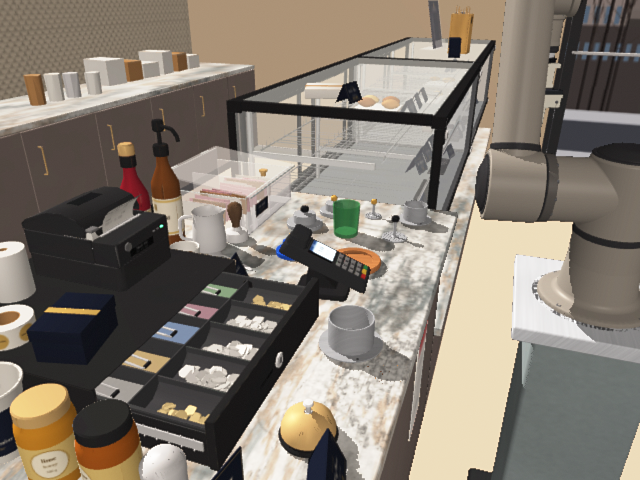

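Candidates in the top image:
- **Lids:** brass-knob small lid (455,197), black-knob big lid (403,177), blue look-alike (325,195).
- **Presses:** brass-knob (463,250), black-knob (408,291).
- **Cups:** small at (467,304), big at (178,310).
- **Others:** glass (402,230), coaster (323,266).

I choose the brass-knob parts and the right-hand cup. The side view confirms the display case stands right beside them. Next, a close crop and measurements.

```bash
python3 - <<'E'
from h import *
d=np.load("top1.npz"); P=d["P"]; I=d["img"]
save("crop1.png",cv2.resize(I[140:350,280:560],(800,600),interpolation=cv2.INTER_CUBIC))
from scipy.optimize import least_squares
def circ(u,v,w,z0,z1,r=None):
    p=P[v-w:v+w,u-w:u+w].reshape(-1,3); p=p[(p[:,2]>z0)&(p[:,2]<z1)]
    m=np.median(p,0)
    (cx,cy),rad=cv2.minEnclosingCircle(p[:,:2].astype(np.float32))
    return len(p),m.round(4),(round(cx,4),round(cy,4),round(rad,4)), ((p.min(0)+p.max(0))/2).round(4)
for n,a in dict(coaster=(323,266,36,.011,.019),coasterfloor=(323,266,20,.005,.012),glassrim=(402,230,24,.074,.086),filter_rim=(467,304,26,.046,.054),filter_brim=(467,304,28,.008,.016),press_knob=(463,248,14,.04,.056),press_disc=(463,250,14,.001,.006),lid_knob=(458,195,20,.044,.056),lid_crown=(455,197,24,.028,.034),lid_sh=(455,197,28,.005,.012),big_lid=(403,177,30,.03,.058),biglid2=(403,177,30,.005,.013),big_press=(410,291,20,.04,.065),big_pressd=(408,291,20,.001,.006),bluelid=(325,195,28,.03,.055)).items(): print(n,*circ(*a))
for u,v in [(510,200),(515,250),(520,300),(520,345),(540,200),(560,250),(590,250),(590,325),(545,325),(500,100),(440,120),(540,30)]: print((u,v),P[v,u].round(3))
print(np.isnan(P[140:350,280:520]).mean())
s=np.load("side1.npz")["P"]
for u,v in [(440,120),(235,105),(450,200),(480,150),(495,45),(345,160),(435,200)]: print("side",(u,v),s[v,u].round(3))
E
```

```text
coaster 1527 [0.4919 0.0257 0.0144] (0.4919, 0.025, 0.0598) [0.4922 0.0249 0.015 ]
coasterfloor 1179 [0.4925 0.025  0.009 ] (0.4936, 0.0278, 0.0547) [0.4934 0.0255 0.0085]
glassrim 201 [ 0.5602 -0.1354  0.079 ] (0.5577, -0.1304, 0.0342) [ 0.5576 -0.1303  0.0794]
filter_rim 136 [ 0.4108 -0.2614  0.0493] (0.4083, -0.2646, 0.0312) [ 0.4079 -0.2643  0.05  ]
filter_brim 983 [ 0.4088 -0.2637  0.0113] (0.4085, -0.2645, 0.0451) [ 0.4087 -0.2646  0.012 ]
press_knob 52 [ 0.5209 -0.2644  0.0487] (0.521, -0.2654, 0.0078) [ 0.5204 -0.2652  0.0476]
press_disc 346 [ 0.5183 -0.2627  0.0029] (0.5192, -0.2644, 0.0402) [ 0.519  -0.2644  0.0035]
lid_knob 60 [ 0.6291 -0.2529  0.0489] (0.6291, -0.2525, 0.009) [ 0.6297 -0.2529  0.0496]
lid_crown 288 [ 0.6275 -0.2509  0.031 ] (0.6291, -0.2532, 0.0237) [ 0.6284 -0.2524  0.031 ]
lid_sh 521 [ 0.625  -0.2452  0.0096] (0.6334, -0.2493, 0.0703) [ 0.6327 -0.2526  0.0085]
big_lid 588 [ 0.6722 -0.1448  0.0338] (0.6744, -0.1463, 0.0292) [ 0.6741 -0.1463  0.0434]
biglid2 816 [ 0.6688 -0.1412  0.0101] (0.6783, -0.1439, 0.0823) [ 0.6749 -0.1442  0.009 ]
big_press 82 [ 0
[... 247 characters left out ...]

(510, 200) [ 0.621 -0.371 -0.003]
(515, 250) [ 0.515 -0.373  0.002]
(520, 300) [ 0.41  -0.403 -0.062]
(520, 345) [ 0.321 -0.375 -0.004]
(540, 200) [ 0.609 -0.403  0.068]
(560, 250) [ 0.506 -0.401  0.143]
(590, 250) [ 0.499 -0.399  0.253]
(590, 325) [ 0.378 -0.395  0.245]
(545, 325) [ 0.328 -0.599 -0.4  ]
(500, 100) [ 0.835 -0.361 -0.003]
(440, 120) [ 0.781 -0.219  0.042]
(540, 30) [ 0.933 -0.403  0.113]
0.003869047619047619
side (440, 120) [ 0.381 -0.402  0.244]
side (235, 105) [ 0.985 -0.392  0.244]
side (450, 200) [ 0.371 -0.913 -0.163]
side (480, 150) [ 0.345 -2.618 -0.403]
side (495, 45) [ 0.365 -3.298  0.212]
side (345, 160) [ 0.642 -0.402  0.107]
side (435, 200) [ 0.372 -0.394  0.021]
```

View pics/crop1.png

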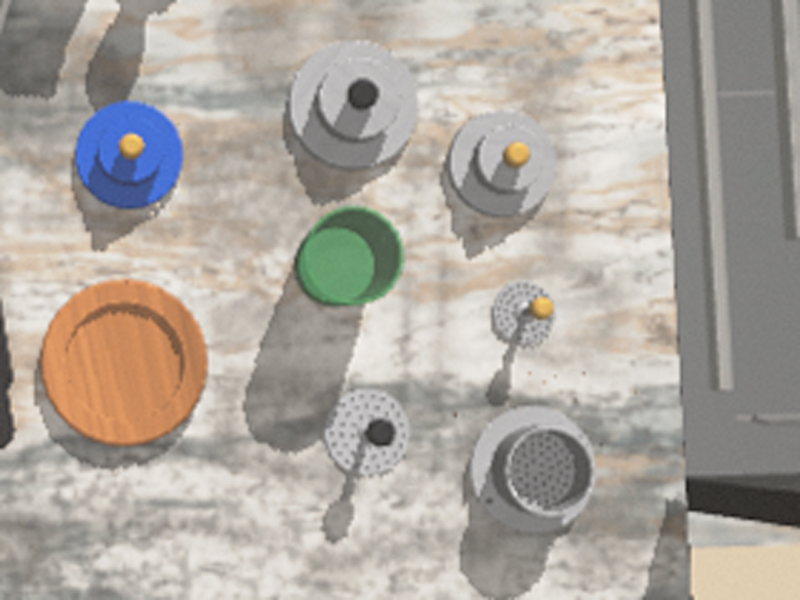

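The crop confirms the brass knobs: lid at crop (515,155), press at (541,307). The small cup is at (540,468) and the glass at (350,255). Moving above the glass with the jaws closing along y.

Call:
arm_command --pt "25 23 0" --pt "25 23 0" --pt "25 23 0" --pt "25 23 0" --pt "25 23 0" --pt "25 23 0" --pt "25 23 0" --pt "25 23 0" --pt "25 23 0" --pt "25 23 0" --pt "25 23 0" --pt "25 23 0" --pt "25 23 0" --pt "25 23 0" --pt "25 23 0" --pt "25 23 0" --pt "0 0 0" --pt "0 0 0" --spin '[-4.3, -4.3, -4.3, -4.3, 0, 0, 0, 0, 0, 0, 0, 0, 0, 0, 0, 0, 0, 0]' --jaw 1 --squeeze 20

```text
time: 1.9
tool_pos: [0.5557, -0.1329, 0.404]
tool_rot: [-3.141, 0.002, 0.002]
contact_force: [-1.3, -0.4, -0.6]
opening: 0.0917
grip_force: 0.0
```

```bash
python3 - <<'E'
from h import *
o=observe(); print(o["tool_pos"],o["tool_rot"],o["qpos"])
c=cam("wrist"); save("w1.png",c["img"]); P=c["P"]
g=(c["img"][...,1].astype(int)>c["img"][...,0]+40)
p=P[g]; r=p[(p[:,2]>.076)&(p[:,2]<.086)]; print(len(r),(r.min(0)+r.max(0))/2,cv2.minEnclosingCircle(r[:,:2].astype(np.float32)))
T=np.load("top1.npz")["P"]; q=T.reshape(-1,3); m=(abs(q[:,0]-.49)<.1)&(q[:,1]>.09)&(q[:,1]<.2); print("terminal",q[m][q[m][:,2]>.01].min(0),q[m].max(0))
E
```

```text
[ 0.55567733 -0.13292879  0.40400728] [-3.14145225e+00  1.56229669e-03  2.22948933e-03] [-3.68817747e-01  4.28367073e-01  1.39328642e+00 -4.49530045e-04
  1.32144607e+00  1.19986046e+00]
526 [ 0.55711584 -0.13117895  0.07896504] ((0.5570330619812012, -0.13098226487636566), 0.03330386430025101)
terminal [0.42583122 0.10278441 0.01000422] [0.58994824 0.1999958  0.1361412 ]
```

View pics/w1.png

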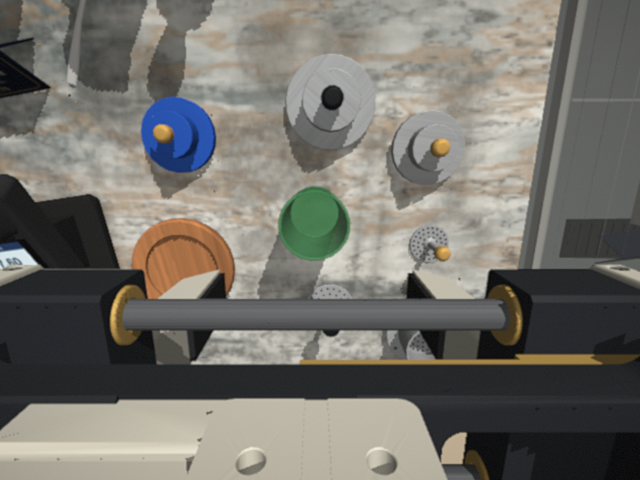

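The wrist view shows the glass at (314,222), clear of its neighbours. The card terminal stands 136 mm high beside the coaster, so I'll turn the tool 90° for placing.

Call:
arm_command --pt "1.5 2 -25" --pt "0 0 -30" --pt "0 0 -30" --pt "0 0 -30" --pt "0 0 -30" --pt "0 0 -20" --pt "0 0 -15" --pt "0 0 -10" --pt "0 0 -10" --pt "0 0 0" --pt "0 0 0" --spin '[0, 0, 0, 0, 0, 0, 0, 0, 0, 0, 0]'

```text
time: 3.05
tool_pos: [0.5571, -0.1317, 0.2052]
tool_rot: [3.141, -0.001, 0.0]
contact_force: [-0.4, -0.0, -0.4]
opening: 0.0919
grip_force: 0.0
```

Call:
arm_command --pt "0 0 0" --pt "0 0 0" --pt "0 0 0" --pt "0 0 0" --pt "0 0 0" --pt "0 0 0" --pt "0 0 0" --pt "0 0 0" --spin '[0, 0, 0, 0, 0, 0, 0, 0]' --jaw -1 --squeeze 20

```text
time: 3.85
tool_pos: [0.5572, -0.1313, 0.2051]
tool_rot: [3.141, -0.001, 0.001]
contact_force: [0.6, 2.7, 5.7]
opening: 0.0666
grip_force: 19.8
```

Call:
arm_command --pt "0 0 5" --pt "0 0 10" --pt "0 0 25" --pt "0 0 30" --pt "0 0 30" --pt "-5 12 0" --pt "-5 12 0" --pt "-5 12 0" --pt "-5 12 0" --pt "-5 12 0" --pt "-5 12 0" --pt "-5 12 0" --pt "-5 12 0" --pt "-5 12 0" --pt "-5 12 0" --pt "-5 12 0" --pt "-5 12 0" --pt "-5 12.5 0" --pt "0 0 0" --pt "0 0 0" --spin '[0, 0, 0, 0, 0, 7.5, 7.5, 7.5, 7.5, 7.5, 7.5, 7.5, 7.5, 7.5, 7.5, 7.5, 7.5, 0, 0, 0]'

```text
time: 5.85
tool_pos: [0.4922, 0.0251, 0.305]
tool_rot: [3.141, 0.0, 1.57]
contact_force: [-0.3, -1.2, -2.8]
opening: 0.0668
grip_force: 20.0
```

```bash
python3 - <<'E'
from h import *
o=observe(); print(o["tool_pos"],o["tool_rot"],o["qpos"],o["grip_force"])
c=cam("wrist"); I=c["img"].astype(int); P=c["P"]
c2=cam("top"); J=c2["img"].astype(int); Q=c2["P"]
save("w2.png",np.hstack([c["img"],c2["img"]])[:, :][::2,::2])
for n,A,B in(("w",I,P),("t",J,Q)):
    g=(A[...,1]>A[...,0]+40)&(A[...,1]>A[...,2]+20); p=B[g]; print(n,len(p),np.nanmin(p,0),np.nanmax(p,0))
    b=(A[...,0]>A[...,2]+60); p=B[b]; p=p[(abs(p[:,0]-.49)<.09)&(abs(p[:,1]-.025)<.08)&(p[:,2]>.011)&(p[:,2]<.02)]
    if len(p): print("coaster",len(p),p.min(0),p.max(0))
E
```

```text
[0.49215493 0.02510172 0.30497555] [3.14102408e+00 3.48386782e-04 1.56958641e+00] [-1.04619669e-01  3.92407152e-01  1.75374965e+00 -3.43203473e-04
  9.94834373e-01 -1.03223014e-01] 20.021691382862628
w 8853 [4.35357267e-01 3.08648151e-04 4.90755575e-02] [0.52755951 0.12677561 0.20914263]
coaster 4969 [ 0.43222979 -0.00280061  0.01101031] [0.54932795 0.08261665 0.01721555]
t 30 [0.43852725 0.11588129 0.04694749] [0.76844826 0.3238436  0.17562468]
coaster 41 [0.44855582 0.06266078 0.01112698] [0.53367092 0.07028117 0.01979701]
```

View pics/w2.png

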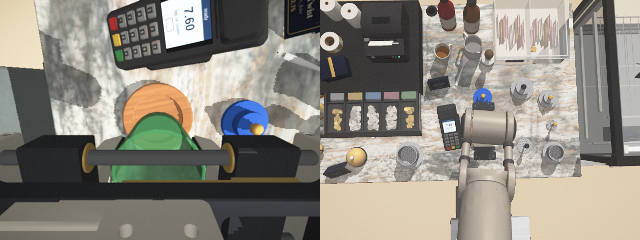

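The wrist view shows the glass hanging over the coaster, about centred. Lowering it now.

Call:
arm_command --pt "-0.5 -1 -20" --pt "0 0 -20" --pt "0 0 -20" --pt "0 0 -15" --pt "0 0 -7" --pt "0 0 -3" --pt "0 0 -2" --pt "0 0 -2" --pt "0 0 -1" --pt "0 0 -1" --pt "0 0 0" --pt "0 0 0" --spin '[0, 0, 0, 0, 0, 0, 0, 0, 0, 0, 0, 0]'

```text
time: 7.15
tool_pos: [0.4917, 0.0241, 0.2141]
tool_rot: [3.141, 0.0, 1.571]
contact_force: [-1.1, -0.1, 2.1]
opening: 0.0667
grip_force: 19.9
```

Call:
arm_command --pt "0 0 0" --pt "0 0 0" --pt "0 0 0" --pt "0 0 0" --pt "0 0 0" --pt "0 0 10" --pt "0 0 25" --pt "0 0 35" --pt "0 0 35" --pt "0 0 25" --pt "0 0 10" --pt "0 0 0" --spin '[0, 0, 0, 0, 0, 0, 0, 0, 0, 0, 0, 0]' --jaw 1

```text
time: 8.35
tool_pos: [0.4916, 0.0241, 0.3551]
tool_rot: [3.138, 0.0, 1.571]
contact_force: [0.3, -0.8, -0.7]
opening: 0.0918
grip_force: 0.0
```

Call:
arm_command --pt "-4 -14 0" --pt "-8 -28 0" --pt "-8 -28 0" --pt "-8 -28 0" --pt "-8 -28 0" --pt "-8 -28 0" --pt "-8 -28 0" --pt "-8 -28 0" --pt "-8 -28 0" --pt "-8 -28 0" --pt "-5 -14 0" --pt "-2 -8.5 0" --pt "0 0 0" --pt "0 0 0" --spin '[0, 0, 0, 0, 0, 0, 0, 0, 0, 0, 0, 0, 0, 0]'

```text
time: 9.75
tool_pos: [0.4086, -0.2638, 0.3534]
tool_rot: [-3.141, -0.001, 1.572]
contact_force: [-0.8, 0.5, 0.4]
opening: 0.0915
grip_force: 0.0
```

```bash
cat >> h.py <<'E'
def mid(P,c,r,z0,z1):
    p=P.reshape(-1,3); p=p[(np.hypot(p[:,0]-c[0],p[:,1]-c[1])<r)&(p[:,2]>z0)&(p[:,2]<z1)]
    return len(p),((p.min(0)+p.max(0))/2).round(4),(p.max(0)-p.min(0)).round(4)
E
python3 - <<'E'
from h import *
c=cam("wrist"); t=cam("top"); P=c["P"]; Q=t["P"]
save("m3.png",np.hstack([c["img"],t["img"]])[::2,::2])
print("filt rim w",mid(P,(.408,-.2645),.045,.046,.056)); print("brim w",mid(P,(.408,-.2645),.05,.007,.014))
print("filt rim t",mid(Q,(.408,-.2645),.045,.046,.054))
print("glass t",mid(Q,(.492,.025),.05,.082,.095)); print("coaster t",mid(Q,(.492,.025),.07,.011,.018))
E
```

```text
filt rim w (682, array([ 0.4067, -0.266 ,  0.0489]), array([0.0607, 0.0613, 0.0057]))
brim w (4596, array([ 0.4065, -0.2661,  0.0108]), array([0.0885, 0.0893, 0.0064]))
filt rim t (128, array([ 0.4078, -0.2635,  0.05  ]), array([0.0607, 0.0613, 0.0077]))
glass t (191, array([0.4924, 0.025 , 0.088 ]), array([0.0666, 0.0666, 0.0118]))
coaster t (1647, array([0.4923, 0.0248, 0.0145]), array([0.1181, 0.1184, 0.007 ]))
```

View pics/m3.png

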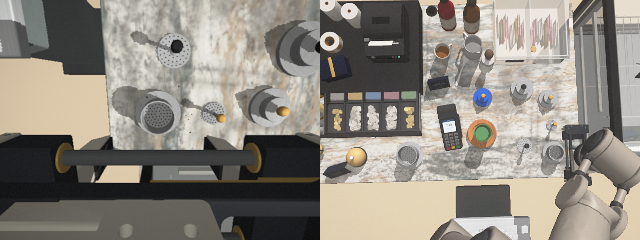

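The glass stands upright, concentric in the recess at top pixel (482,132) in the half-scale view. The cup is below the gripper; fetching it.

Call:
arm_command --pt "-1.5 -1.5 -20" --pt "0 0 -30" --pt "0 0 -30" --pt "0 0 -30" --pt "0 0 -20" --pt "0 0 -15" --pt "0 0 -10" --pt "0 0 -5" --pt "0 0 0" --pt "0 0 0" --spin '[0, 0, 0, 0, 0, 0, 0, 0, 0, 0]'

```text
time: 10.85
tool_pos: [0.4074, -0.266, 0.1943]
tool_rot: [3.141, 0.001, 1.572]
contact_force: [0.4, -1.0, 1.0]
opening: 0.0919
grip_force: 0.0
```

Call:
arm_command --pt "0 0 0" --pt "0 0 0" --pt "0 0 0" --pt "0 0 0" --pt "0 0 0" --pt "0 0 0" --pt "0 0 0" --pt "0 0 0" --spin '[0, 0, 0, 0, 0, 0, 0, 0]' --jaw -1 --squeeze 20

```text
time: 11.65
tool_pos: [0.4071, -0.266, 0.1939]
tool_rot: [3.141, 0.0, 1.571]
contact_force: [-0.5, 0.7, 4.2]
opening: 0.0627
grip_force: 20.0
```

Call:
arm_command --pt "0 0 5" --pt "0 0 10" --pt "0 0 25" --pt "0 0 30" --pt "0 0 30" --pt "0 0 30" --pt "0 0 20" --pt "0 0 10" --pt "0 0 0" --spin '[0, 0, 0, 0, 0, 0, 0, 0, 0]'

```text
time: 12.55
tool_pos: [0.4071, -0.2659, 0.355]
tool_rot: [3.14, 0.002, 1.571]
contact_force: [0.7, 0.3, -1.8]
opening: 0.0627
grip_force: 20.0
```

Call:
arm_command --pt "4 14 0" --pt "8 28 0" --pt "8 28 0" --pt "8 28 0" --pt "8 28 0" --pt "8 28 0" --pt "8 28 0" --pt "8 28 0" --pt "8 28 0" --pt "8 28 0" --pt "6 16 0" --pt "2.5 8.5 0" --pt "0 0 0" --pt "0 0 0" --pt "0 0 0" --spin '[0, 0, 0, 0, 0, 0, 0, 0, 0, 0, 0, 0, 0, 0, 0]'

```text
time: 14.05
tool_pos: [0.4913, 0.0239, 0.3535]
tool_rot: [-3.141, 0.0, 1.57]
contact_force: [-0.5, -0.2, -0.4]
opening: 0.0626
grip_force: 20.0
```

```bash
python3 - <<'E'
from h import *
o=observe(); print(o["tool_pos"],o["contact_force"])
c=cam("wrist"); P=c["P"]; s=cam("side")
save("m4.png",np.hstack([c["img"][::2,::2],cv2.resize(s["img"][200:320,260:420],(320,240))]))
print("brim",mid(P,(.492,.025),.05,.165,.175),"rim",mid(P,(.492,.025),.045,.206,.216))
E
```

```text
[0.49132346 0.02393542 0.35348179] [-0.53615689 -0.15636692 -0.37398979]
brim (10029, array([0.4904, 0.0315, 0.1709]), array([0.0877, 0.0738, 0.0082])) rim (2168, array([0.492 , 0.0299, 0.211 ]), array([0.0877, 0.0501, 0.01  ]))
```

View pics/m4.png

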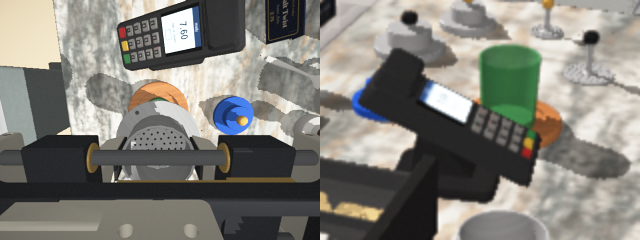

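The wrist view shows the cup held level over the glass at about (155,140), with the brim centred. Lowering gently.

Call:
arm_command --pt "0 0.5 -15" --pt "0 0 -20" --pt "0 0 -15" --pt "0 0 -10" --pt "0 0 -6" --pt "0 0 -4" --pt "0 0 -3" --pt "0 0 -2" --pt "0 0 -2" --pt "0 0 -1" --pt "0 0 0" --pt "0 0 0" --spin '[0, 0, 0, 0, 0, 0, 0, 0, 0, 0, 0, 0]'

```text
time: 15.35
tool_pos: [0.4916, 0.0251, 0.2759]
tool_rot: [3.141, 0.0, 1.572]
contact_force: [-0.2, 0.2, -1.8]
opening: 0.0627
grip_force: 20.0
```

Call:
arm_command --pt "0 0 -0.5" --pt "0 0 -0.5" --pt "0 0 0" --pt "0 0 0" --spin '[0, 0, 0, 0]'

```text
time: 15.75
tool_pos: [0.4916, 0.0251, 0.275]
tool_rot: [3.141, 0.0, 1.571]
contact_force: [-1.1, -0.2, 2.8]
opening: 0.0623
grip_force: 20.0
```

Call:
arm_command --pt "0 0 0" --pt "0 0 0" --pt "0 0 0" --pt "0 0 0" --pt "0 0 0" --pt "0 0 10" --pt "0 0 25" --pt "0 0 30" --pt "0 0 25" --pt "0 0 10" --pt "0 0 0" --spin '[0, 0, 0, 0, 0, 0, 0, 0, 0, 0, 0]' --jaw 1

```text
time: 16.85
tool_pos: [0.4917, 0.0251, 0.3762]
tool_rot: [3.138, 0.0, 1.571]
contact_force: [-0.5, -0.4, -0.1]
opening: 0.0917
grip_force: 0.0
```

Call:
arm_command --pt "1 -10 0" --pt "2 -20 0" --pt "3 -30 0" --pt "3 -30 0" --pt "3 -30 0" --pt "3 -30 0" --pt "3 -30 0" --pt "3 -30 0" --pt "3 -30 0" --pt "2 -20 0" --pt "2 -20 0" --pt "0 -10 0" --pt "0 0 0" --pt "0 0 0" --spin '[0, 0, 0, 0, 0, 0, 0, 0, 0, 0, 0, 0, 0, 0]' --jaw 0

```text
time: 18.25
tool_pos: [0.5194, -0.2644, 0.3742]
tool_rot: [-3.141, -0.001, 1.571]
contact_force: [-0.2, -0.0, 0.8]
opening: 0.0458
grip_force: 0.0
```

```bash
python3 - <<'E'
from h import *
o=observe(); print(o["tool_pos"],o["opening"])
c=cam("wrist"); t=cam("top"); P=c["P"]; Q=t["P"]
save("m5.png",np.hstack([c["img"][::2,::2],cv2.resize(t["img"][200:320,260:420],(320,240))]))
print("knob w",mid(P,(.52,-.266),.02,.042,.056)); print("disc w",mid(P,(.52,-.266),.027,.002,.0045))
print("knob t",mid(Q,(.52,-.266),.02,.042,.056))
print("filter rim t",mid(Q,(.492,.025),.04,.126,.14)); print("brim t",mid(Q,(.492,.025),.05,.088,.096)); print("glass",mid(Q,(.492,.025),.07,.011,.018))
E
```

```text
[ 0.51943479 -0.26440701  0.37423354] 0.04576670482742969
knob w (217, array([ 0.5192, -0.2669,  0.0468]), array([0.0142, 0.0149, 0.009 ]))
disc w (919, array([ 0.5192, -0.2659,  0.0032]), array([0.044 , 0.0457, 0.0025]))
knob t (52, array([ 0.5203, -0.2653,  0.0481]), array([0.0141, 0.0151, 0.0111]))
filter rim t (146, array([0.4927, 0.0266, 0.1317]), array([0.0605, 0.0604, 0.0105]))
brim t (1443, array([0.4924, 0.0259, 0.092 ]), array([0.0892, 0.0877, 0.0079]))
glass (818, array([0.4923, 0.0249, 0.0145]), array([0.1179, 0.1183, 0.007 ]))
```

View pics/m5.png

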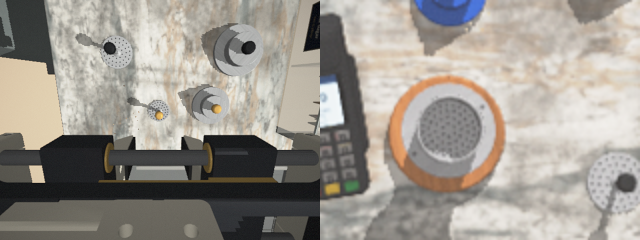

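The cup sits level on the glass at (448,125) in the right panel. The brass press is ahead of the gripper at (158,113). Grasping the upper part of its knob, so the fingertips stay above the cup rim later.

Call:
arm_command --pt "0 -1.5 -20" --pt "0 0 -30" --pt "0 0 -30" --pt "0 0 -30" --pt "0 0 -20" --pt "0 0 -12" --pt "0 0 -8" --pt "0 0 -5" --pt "0 0 0" --pt "0 0 0" --spin '[0, 0, 0, 0, 0, 0, 0, 0, 0, 0]'

```text
time: 19.35
tool_pos: [0.5198, -0.2665, 0.2206]
tool_rot: [3.14, 0.001, 1.571]
contact_force: [-0.9, 0.0, 0.3]
opening: 0.0459
grip_force: 0.0
```

Call:
arm_command --pt "0 0 0" --pt "0 0 0" --pt "0 0 0" --pt "0 0 0" --pt "0 0 0" --pt "0 0 0" --pt "0 0 0" --pt "0 0 0" --spin '[0, 0, 0, 0, 0, 0, 0, 0]' --jaw -1 --squeeze 12

```text
time: 20.15
tool_pos: [0.5197, -0.2665, 0.2198]
tool_rot: [3.141, 0.0, 1.571]
contact_force: [1.3, -0.3, 0.9]
opening: 0.015
grip_force: 12.0
```

Call:
arm_command --pt "0 0 3" --pt "0 0 7" --pt "0 0 15" --pt "0 0 25" --pt "0 0 30" --pt "0 0 30" --pt "0 0 25" --pt "0 0 15" --pt "0 0 10" --pt "0 0 0" --spin '[0, 0, 0, 0, 0, 0, 0, 0, 0, 0]'

```text
time: 21.15
tool_pos: [0.5196, -0.2665, 0.3813]
tool_rot: [3.139, 0.002, 1.571]
contact_force: [0.5, 0.2, -0.6]
opening: 0.0152
grip_force: 12.0
```

Call:
arm_command --pt "-1 8 0" --pt "-2 16 0" --pt "-2 20 0" --pt "-2 22 0" --pt "-2 22 0" --pt "-2 22 0" --pt "-2 22 0" --pt "-2 22 0" --pt "-2 22 0" --pt "-2 22 0" --pt "-2 22 0" --pt "-2 22 0" --pt "-2 20 0" --pt "-2 16 0" --pt "-1 8 0" --pt "0 5.5 0" --pt "0 0 0" --pt "0 0 0" --pt "0 0 0" --spin '[0, 0, 0, 0, 0, 0, 0, 0, 0, 0, 0, 0, 0, 0, 0, 0, 0, 0, 0]'

```text
time: 23.05
tool_pos: [0.4916, 0.0246, 0.3797]
tool_rot: [-3.142, 0.0, 1.571]
contact_force: [-0.4, -0.1, -0.2]
opening: 0.0154
grip_force: 12.0
```

```bash
python3 - <<'E'
from h import *
o=observe(); print(o["tool_pos"],o["contact_force"],o["opening"])
c=cam("wrist"); P=c["P"]; s=cam("side")
save("m6.png",np.hstack([c["img"][::2,::2],cv2.resize(s["img"][140:300,270:480],(320,240))]))
print("disc",mid(P,(.492,.025),.03,.155,.17),"rim",mid(P,(.492,.025),.045,.126,.136))
E
```

```text
[0.49163844 0.0245683  0.3796683 ] [-0.36422512 -0.09837055 -0.18549338] 0.015363676336855436
disc (2568, array([0.4915, 0.0291, 0.165 ]), array([0.0455, 0.0354, 0.0098])) rim (670, array([0.4909, 0.0331, 0.1293]), array([0.061 , 0.0458, 0.0065]))
```

View pics/m6.png

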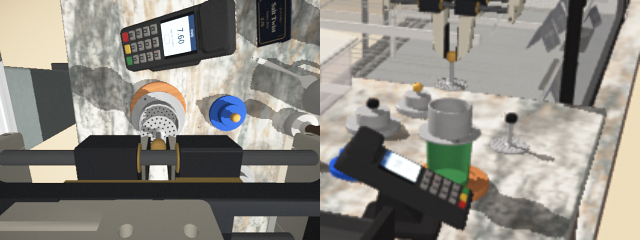

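The side panel shows the press hanging level above the cup, which is seated on the glass. Lowering it into the cup.

Call:
arm_command --pt "0 1 -10" --pt "0 0 -12" --pt "0 0 -12" --pt "0 0 -10" --pt "0 0 -8" --pt "0 0 -5" --pt "0 0 -3" --pt "0 0 -2" --pt "0 0 -2" --pt "0 0 -1" --pt "0 0 -1" --pt "0 0 0" --pt "0 0 0" --spin '[0, 0, 0, 0, 0, 0, 0, 0, 0, 0, 0, 0, 0]'

```text
time: 24.45
tool_pos: [0.4916, 0.0261, 0.3138]
tool_rot: [3.141, 0.0, 1.571]
contact_force: [0.2, 0.1, -1.5]
opening: 0.0153
grip_force: 12.0
```

Call:
arm_command --pt "0 0 -0.5" --pt "0 0 -0.5" --pt "0 0 0" --pt "0 0 0" --spin '[0, 0, 0, 0]'

```text
time: 24.85
tool_pos: [0.4917, 0.0261, 0.3129]
tool_rot: [3.141, 0.0, 1.571]
contact_force: [0.1, 1.1, 0.5]
opening: 0.0154
grip_force: 12.0
```

Call:
arm_command --pt "0 0 0" --pt "0 0 0" --pt "0 0 0" --pt "0 0 0" --pt "0 0 5" --pt "0 0 10" --pt "0 0 20" --pt "0 0 25" --pt "0 0 15" --pt "0 0 5" --pt "0 0 0" --spin '[0, 0, 0, 0, 0, 0, 0, 0, 0, 0, 0]' --jaw 0

```text
time: 25.95
tool_pos: [0.4916, 0.0261, 0.3937]
tool_rot: [3.14, 0.0, 1.571]
contact_force: [-0.5, 0.8, -0.5]
opening: 0.0457
grip_force: 0.0
```

Call:
arm_command --pt "5 -10 0" --pt "10 -20 0" --pt "13 -27 0" --pt "13 -27 0" --pt "13 -27 0" --pt "13 -27 0" --pt "13 -27 0" --pt "13 -27 0" --pt "13 -27 0" --pt "13 -27 0" --pt "10 -20 0" --pt "7.5 -13 0" --pt "0 0 0" --pt "0 0 0" --pt "0 0 0" --spin '[0, 0, 0, 0, 0, 0, 0, 0, 0, 0, 0, 0, 0, 0, 0]'

```text
time: 27.45
tool_pos: [0.6278, -0.2523, 0.3923]
tool_rot: [-3.141, -0.001, 1.572]
contact_force: [0.2, -0.0, 0.7]
opening: 0.0458
grip_force: 0.0
```

```bash
python3 - <<'E'
from h import *
o=observe(); print(o["tool_pos"],o["opening"])
c=cam("wrist"); t=cam("top"); P=c["P"]; Q=t["P"]
save("m7.png",np.hstack([c["img"][::2,::2],cv2.resize(t["img"][200:320,260:420],(320,240))]))
print("knob w",mid(P,(.628,-.2535),.02,.042,.056)); print("crown w",mid(P,(.628,-.2535),.03,.027,.034))
print("cup rim t",mid(Q,(.492,.025),.034,.126,.137)); print("press knob t",mid(Q,(.492,.025),.02,.139,.15)); print("disc t",mid(Q,(.492,.025),.02,.09,.105))
E
```

```text
[ 0.62783261 -0.25233483  0.39229306] 0.04584036423695226
knob w (251, array([ 0.6275, -0.2543,  0.0473]), array([0.017 , 0.0171, 0.0092]))
crown w (1276, array([ 0.6276, -0.2546,  0.0302]), array([0.0451, 0.0467, 0.0057]))
cup rim t (141, array([0.4926, 0.0265, 0.1316]), array([0.0603, 0.0604, 0.0108]))
press knob t (54, array([0.4931, 0.0262, 0.1432]), array([0.0147, 0.0146, 0.0083]))
disc t (290, array([0.4921, 0.0244, 0.0969]), array([0.0397, 0.0379, 0.0099]))
```

View pics/m7.png

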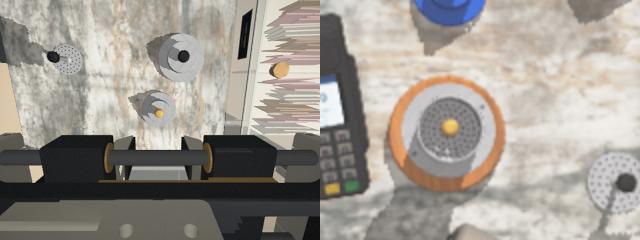

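The press stands upright in the cup, with its knob at (450,127) in the right panel. The brass lid is at (158,112) in the wrist view. Grasping its knob.

Call:
arm_command --pt "0 -1.5 -20" --pt "0 0 -30" --pt "0 0 -30" --pt "0 0 -30" --pt "0 0 -30" --pt "0 0 -18" --pt "0 0 -10" --pt "0 0 -6" --pt "0 0 -4" --pt "0 0 0" --pt "0 0 0" --spin '[0, 0, 0, 0, 0, 0, 0, 0, 0, 0, 0]'

```text
time: 28.65
tool_pos: [0.6283, -0.2545, 0.2158]
tool_rot: [3.14, 0.001, 1.571]
contact_force: [0.9, -0.4, 0.5]
opening: 0.046
grip_force: 0.0
```

Call:
arm_command --pt "0 0 0" --pt "0 0 0" --pt "0 0 0" --pt "0 0 0" --pt "0 0 0" --pt "0 0 0" --pt "0 0 0" --pt "0 0 0" --spin '[0, 0, 0, 0, 0, 0, 0, 0]' --jaw -1 --squeeze 15

```text
time: 29.45
tool_pos: [0.6281, -0.2544, 0.2149]
tool_rot: [3.141, 0.0, 1.571]
contact_force: [0.1, -0.3, 1.5]
opening: 0.017
grip_force: 15.0
```

Call:
arm_command --pt "0 0 3" --pt "0 0 7" --pt "0 0 15" --pt "0 0 25" --pt "0 0 35" --pt "0 0 35" --pt "0 0 35" --pt "0 0 20" --pt "0 0 10" --pt "0 0 5" --pt "0 0 0" --spin '[0, 0, 0, 0, 0, 0, 0, 0, 0, 0, 0]'

```text
time: 30.55
tool_pos: [0.628, -0.2543, 0.4048]
tool_rot: [-3.142, -0.0, 1.571]
contact_force: [0.1, 0.4, -0.4]
opening: 0.0173
grip_force: 15.0
```

Call:
arm_command --pt "-4 8 0" --pt "-8 16 0" --pt "-10 20 0" --pt "-11 22 0" --pt "-11 22 0" --pt "-11 22 0" --pt "-11 22 0" --pt "-11 22 0" --pt "-11 22 0" --pt "-11 22 0" --pt "-11 22 0" --pt "-10 22 0" --pt "-7 18 0" --pt "-5 12 0" --pt "-4 8 0" --pt "0 0 0" --pt "0 0 0" --pt "0 0 0" --spin '[0, 0, 0, 0, 0, 0, 0, 0, 0, 0, 0, 0, 0, 0, 0, 0, 0, 0]'

```text
time: 32.35
tool_pos: [0.4924, 0.025, 0.4046]
tool_rot: [3.142, 0.0, 1.571]
contact_force: [0.9, 0.1, -1.6]
opening: 0.0174
grip_force: 15.0
```

```bash
python3 - <<'E'
from h import *
o=observe(); print(o["tool_pos"],o["contact_force"],o["opening"])
c=cam("wrist"); P=c["P"]; s=cam("side")
save("m8.png",np.hstack([c["img"][::2,::2],cv2.resize(s["img"][120:300,270:510],(320,240))]))
z=o["tool_pos"][2]-.2149
print("shoulder",mid(P,(.492,.025),.045,z+.004,z+.013),"crown",mid(P,(.492,.025),.045,z+.027,z+.035),"brim",mid(P,(.492,.025),.05,.087,.095))
E
```

```text
[0.49235578 0.02498608 0.4046145 ] [ 0.90805324  0.11853275 -1.58181792] 0.017438517956297417
shoulder (4499, array([0.4916, 0.0249, 0.1982]), array([0.0767, 0.0775, 0.0089])) crown (2133, array([0.4916, 0.0364, 0.2195]), array([0.0421, 0.0244, 0.0056])) brim (1737, array([0.4911, 0.0493, 0.0918]), array([0.0879, 0.0398, 0.0062]))
```

View pics/m8.png

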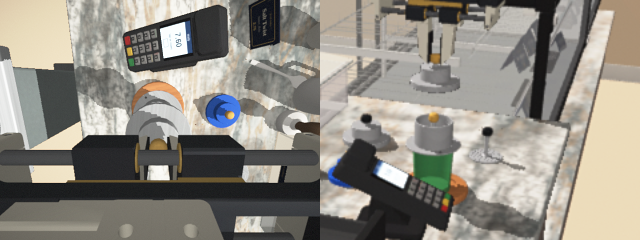

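The side panel shows the lid hanging level above the cup and press, centred to within 1 mm. Lowering it.

Call:
arm_command --pt "-0.5 0 -10" --pt "0 0 -12" --pt "0 0 -12" --pt "0 0 -10" --pt "0 0 -8" --pt "0 0 -5" --pt "0 0 -3" --pt "0 0 -2" --pt "0 0 -2" --pt "0 0 -1" --pt "0 0 -1" --pt "0 0 0" --pt "0 0 0" --spin '[0, 0, 0, 0, 0, 0, 0, 0, 0, 0, 0, 0, 0]'

```text
time: 33.75
tool_pos: [0.4916, 0.0256, 0.3389]
tool_rot: [3.141, 0.0, 1.571]
contact_force: [-0.8, 0.2, -0.6]
opening: 0.0172
grip_force: 15.0
```

Call:
arm_command --pt "0 0 -0.5" --pt "0 0 -0.5" --pt "0 0 0" --pt "0 0 0" --spin '[0, 0, 0, 0]'

```text
time: 34.15
tool_pos: [0.4916, 0.0256, 0.3379]
tool_rot: [3.141, 0.0, 1.571]
contact_force: [-0.5, -0.1, 1.9]
opening: 0.0173
grip_force: 15.0
```

Contact is at the expected height. Releasing, rising and moving aside for a check.

Call:
arm_command --pt "0 0 0" --pt "0 0 0" --pt "0 0 0" --pt "0 0 0" --pt "0 0 5" --pt "0 0 10" --pt "0 0 20" --pt "0 0 25" --pt "0 0 20" --pt "0 0 0" --spin '[0, 0, 0, 0, 0, 0, 0, 0, 0, 0]' --jaw 0

```text
time: 35.15
tool_pos: [0.492, 0.0255, 0.4212]
tool_rot: [3.135, 0.001, 1.571]
contact_force: [-0.3, -0.4, 0.1]
opening: 0.0456
grip_force: 0.0
```

Call:
arm_command --pt "0 -15 0" --pt "0 -30 0" --pt "0 -30 0" --pt "0 -30 0" --pt "0 -30 0" --pt "0 -30 0" --pt "0 -20 0" --pt "0 0 0" --pt "0 0 0" --spin '[0, 0, 0, 0, 0, 0, 0, 0, 0]'

```text
time: 36.05
tool_pos: [0.4914, -0.1593, 0.4172]
tool_rot: [-3.141, -0.001, 1.57]
contact_force: [-0.2, -0.2, -0.4]
opening: 0.046
grip_force: 0.0
```

```bash
python3 - <<'E'
from h import *
t=cam("top"); Q=t["P"]; s=cam("side")
save("m9.png",np.hstack([cv2.resize(t["img"][160:340,220:460],(400,300)),cv2.resize(s["img"][150:330,270:510],(400,300))]))
print("lid knob",mid(Q,(.492,.025),.02,.165,.18),"crown",mid(Q,(.492,.025),.03,.15,.158),"shoulder",mid(Q,(.492,.025),.045,.127,.135),"brim",mid(Q,(.492,.025),.05,.088,.095),"coaster",mid(Q,(.492,.025),.07,.011,.018))
E
```

```text
lid knob (79, array([0.4928, 0.0265, 0.1726]), array([0.0158, 0.016 , 0.0096])) crown (440, array([0.4919, 0.0265, 0.154 ]), array([0.0449, 0.0466, 0.0076])) shoulder (664, array([0.4927, 0.0259, 0.1314]), array([0.0751, 0.0766, 0.0072])) brim (306, array([0.4925, 0.026 , 0.0916]), array([0.0892, 0.0876, 0.0067])) coaster (826, array([0.4923, 0.0249, 0.0145]), array([0.1182, 0.1183, 0.007 ]))
```

View pics/m9.png

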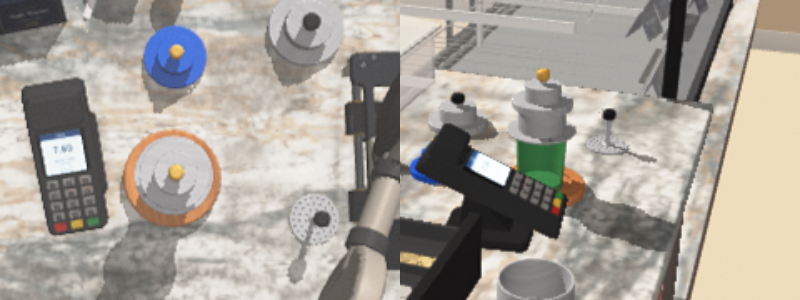

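The stack is upright and fully seated (top view at (175,172), lid knob and shoulder at the right heights), and the large maker's parts are undisturbed.

```bash
python3 -c "
from cell import *
print(hand_in())"
```

```text
the job is handed in; nothing more can be done
None
```

The small drip-coffee maker is assembled on the coaster (glass, cup, press, lid, in that order) and handed in at about 36 s; I left the large maker's parts and the blue look-alike lid alone.

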